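Find the rough heating block by its drag and punch-mark it

TASK

First slide each of the three heating blocks a few centimetres (at least 3) across the granite plate, without lifting or tipping any, to feel which one has the rough, dragging underside, keeping them all out of the stamp's nest. Then draw the stamp's cocking post back until the sear holds it and let go, slide the rough block fully home into the nest while the punch stays cocked, and press the trip button so that the punch fires and rests against that block. Leave the rough block home in the nest, the two smooth blocks flat on the plate outside the nest and unmarked, and do not disturb the bottle, tip box and tube rack.

Things in the scene. Friction and masses are not known exactly. Their poses are not given: they have to be found in the camera images.
- plate: fixed dark granite plate, 300 (x) x 580 (y) x 12 mm thick; origin at the centre of its underside, z up, x away from the robot, y along its 580 mm side. At the start the three blocks stand in a row along its y, in any order, about 115 mm apart and square to within 7 degrees, on the half nearer the robot; the half beyond them is empty up to the stamp at the +y end
- block_a: steel dry-bath heating block, 56 (x) x 80 (y) x 45 mm high, about 0.8 kg, tube wells drawn on its flat top; origin at the centre of its underside, y along the 80 mm side. It looks like the other two. One of the three has a rough sole (a disc hidden in the underside), two a polished one; this can only be felt: slid on the plate at steady speed, the rough one drags about 4.6 N, a polished one about 1 N (25 % more or less)
- block_b: steel dry-bath heating block, 56 (x) x 80 (y) x 45 mm high, about 0.8 kg, tube wells drawn on its flat top; origin at the centre of its underside, y along the 80 mm side. It looks like the other two. One of the three has a rough sole (a disc hidden in the underside), two a polished one; this can only be felt: slid on the plate at steady speed, the rough one drags about 4.6 N, a polished one about 1 N (25 % more or less)
- block_c: steel dry-bath heating block, 56 (x) x 80 (y) x 45 mm high, about 0.8 kg, tube wells drawn on its flat top; origin at the centre of its underside, y along the 80 mm side. It looks like the other two. One of the three has a rough sole (a disc hidden in the underside), two a polished one; this can only be felt: slid on the plate at steady speed, the rough one drags about 4.6 N, a polished one about 1 N (25 % more or less)
- stamp: fixed grey marking stamp on the plate's +y end, strikes along its +x. Origin: centre of the nest on the plate's top. Striker housing x = -164 to -44 mm, y = -22 to 22, 45 mm high; beside it the trip button's box x = -155 to -95, y = 22 to 62, 34 mm high; steel anvil with inner face at x = 28, y = -40 to 52, and back stop with inner face at y = 40, x = -28 to 28, both 34 mm high
- nest (a point): same point as the stamp's origin: where the centre of a block's underside is when the block is fully home, against anvil and back stop, square to the stamp (block x along stamp x). The nest lies between housing and anvil (72 mm apart) and is open to -y: slide a block in along +y until it meets the back stop; a centre line at x = -8 mm leaves 8 mm on each side, and firing pushes it on to the anvil
- striker (a joint): how far the sprung striker (punch and post) is drawn back along the stamp's -x, in m: 0 at rest; the sear catches it by itself when drawn past 0.031 and then holds it there; end stop 0.042. Takes 3 N at rest, 6 N cocked, plus up to 5 N while riding over the sear. Fired onto a block that is home, it stops at about 0.006 to 0.02, pressing on the block
- post_top (a point): top centre of the upright cocking post, 10 mm thick with a 16 mm cap, 5 mm high; it stands 35 mm above the housing's top, 80 mm above the plate's; at x = -85 mm, y = 0 of the stamp at rest; it runs in a slot along x with the striker. Hook or pinch it and draw it towards the stamp's -x
- punch_tip (a point): centre of the flat tip of the striker's 12 mm steel punch, 22 mm above the plate's top, in front of the housing; moves with the striker: at rest at x = -22 mm of the stamp, barring the nest; cocked, inside the housing
- trip_top (a point): top centre of the trip button, a round black cap 26 mm across; at x = -125 mm, y = 45 mm of the stamp, 48 mm above the plate's top when up
- trip (a joint): how far the trip button is pressed down, in m: 0 up, 0.009 fully down; springs back, but may stay partly down once the striker has fired; 3 N to start, about 6 N fully down; the sear lets go at about 0.004 to 0.006
- reagent_bottle: bystander: white plastic bottle, 72 mm across, 170 mm high, origin under its centre
- tip_box: bystander: grey and white pipette tip box 85 x 120 x 85 mm, origin under its centre
- tube_rack: bystander: low red tube rack 70 x 200 x 40 mm, origin under its centre
Not all that is in view belongs to the job. Leave any pink look-alike of the block_a alone. Leave any purple look-alike of the block_b alone.

How it is judged:
By the outcome, as a careful person would: the job done as asked, in the order asked, and still so for the second after the job is handed in, with the robot touching nothing.
It also fails if it takes over 72 s, if anything falls off the work surface, if the arm or the gripper's body presses on something with over 40 N, if the wrist force passes 120 N, or if a joint passes its speed limit or range.

ROBOT

A 6-joint arm with a two-finger parallel gripper is mounted at the origin on the work surface. World frame = base frame: x ahead of the robot, y to its left, z up, the work surface at z = 0. Lengths are in m, angles in rad, forces in N, time in s.
With the tool pointing down it reaches from about 0.375 to 0.9 m from the base axis. Payload 3.1 kg.
Tool frame: the origin (TCP) lies midway between the tips of the shut fingers; the grasp point (between the pads) lies 19 mm behind it (manip.grasp_offset is the distance from the TCP to the grasp point, in m); z points along the fingers, y is the line along which they close (so a half turn about z gives the same grasp; the last joint's range is limited). The gripper opens to 85 mm and grips with 20 to 120 N. Pads are 22 mm wide; open, the fingers measure 114 mm over their backs; the gripper's body (76 mm by 85 mm) begins 54 mm behind the grasp point. The pads swing forward as they close: fully open they stand 13 mm farther back than shut.
Start: joints at [1.052, 0.527, 1.433, -0, 1.181, -0.178], TCP at [0.208, 0.589, 0.231] pointing down, gripper open.
Joint ranges: [-3.08, 3.08], [-0.75, 2.2], [0.22, 2.44], [-1.43, 4.57], [0, 2.65], [-2.85, 2.85]. Speed limits (rad/s): [2.79, 2.79, 3.14, 3.14, 3.14, 3.14].

INTERFACE

Orientations are given as a unit quaternion [x, y, z, w].
In Python, from station import sensors, cams, order, manip gives the robot as it stands.
- The arm moves only by the tool move_arm, never from a script. Its argument "targets" is a list of rows, each an object of numbers: "dx", "dy", "dz": the shift along the world's x, y, z normalised to -1 to 1, where 1 is 25 mm; "rx", "ry", "rz": the turn, a rotation vector about the world's x, y, z normalised to -1 to 1, where 1 is 30 degrees. A call has exactly 10 rows; each row shifts and turns the commanded pose from where the row before left it; what a row does not reach is not made up. A row lasts 1/8 s, in which the tool goes at most 62.5 mm and 10.7 degrees, less where a joint would pass 70% of its speed; a pose out of reach is approached as far as the arm can. A call with a number of a shift or a turn outside -1 to 1 is refused whole. A call with a gripper value outside its range is refused whole. "claw" is the opening in per cent of the stroke, from 0 (shut) to 100 (fully open), set as the call begins (left out, the last holds). The fingers move at their own pace and stop on an object; "newtons" is the grip in N (left out, the last holds). Time passes only in rows, so rows that do not move let the fingers close, or fill a call up. It gives the time, the measured TCP pose, the force, the opening and the grip force at its end, in the units of the state.
- sensors.sense(): the state, without advancing time (a new reading comes with each control period).
- cams.snapshot(name): name is "scene" or "top"; returns the picture (400x640x3 uint8, red, green, blue); there is no depth.
- cams.camera_model(name): a dict with "fx", "fy", "cx", "cy" (pixels), "extrinsics" (4x4, takes a point from world to camera coordinates). Camera axes: x right, y down, z forward; pixel columns grow to the right and rows downward; lengths in m; the calibration is good to about 2 mm. A picture is of the moment at which its call begins. camera_model takes no time and is no camera call.
- order.sign_off(): hands the job in; it is judged then, once.
The state is a dict: "t": time; "q": joint angles; "qd": joint speeds; "tau": joint torques, N m; "tcp_pos": TCP position; "tool_rot": TCP orientation; "force": force on the tool from outside, world axes, zero at the start; "ft_torque": the same for the moment, N m; "finger_gap": opening from 0.0 (shut) to 1.0 (fully open); "gripper_force": force on a finger pad.
Only numpy, scipy, OpenCV 4.12 (cv2) and the standard library are available. Lean on these libraries where they do the work, as an engineer would, in place of code of your own. Each camera call takes 0.05 s, during which the arm holds its last target. There are 200 camera calls.

## Working session

There is one attempt and no reset: what is moved stays moved. The work goes in short steps, Python scripts to look and compute and a tool call to move; the robot and the scene stay as the last step left them, time stands still between calls to the robot, and variables do not carry over. Pictures are saved under pics/ and viewed, at most 10 in all, crops included, and the job is handed in when it is done.

Besides the shell and the picture viewer there is one more tool, called after "Request:" in YAML: its name, and indented under it one key for each argument. move_arm: Moves the arm, as the interface text tells. Scaled input: -1 to 1 covers 25 mm each way for a shift and 30 degrees each way for a turn. Its arguments: {"type":"object","properties":{"targets":{"type":"array"},"claw":{"type":"number"},"newtons":{"type":"number"}},"required":["targets"]}

```bash
mkdir -p pics; ls; python3 - <<'E'
from station import sensors,cams
import cv2,numpy as np
s=sensors.sense();print(s)
for n in("top","scene"):
    im=cams.snapshot(n);cv2.imwrite(f"pics/{n}0.png",im[:,:,::-1]);m=cams.camera_model(n);print(n,m)
E
```

```text
pics
{'t': 0.0, 'q': array([ 1.05246927e+00,  5.28429738e-01,  1.43391316e+00, -5.42611027e-06,
        1.18141249e+00, -1.78476887e-01]), 'qd': array([ 3.47071258e-04, -3.59410128e-04, -9.02887601e-04, -4.89055733e-06,
        6.25738794e-04, -7.21156996e-04]), 'tau': array([-1.01465612e-03, -4.42338681e+01, -1.78029710e+01, -2.52057362e-04,
        8.23585113e-03,  2.84453208e-06]), 'tcp_pos': array([0.20793649, 0.5886276 , 0.23035256]), 'tool_rot': array([ 1.69107398e-01,  9.85597037e-01, -1.01725376e-03, -3.66816262e-04]), 'force': array([-0.40879384, -0.67514317,  0.85582343]), 'ft_torque': array([-0.0067248 , -0.00699463, -0.00605709]), 'gripper_force': 0.0, 'finger_gap': 1.0010279540519382}
top {'fx': 423.8221635990707, 'fy': 423.8221635990707, 'cx': 315.4727992458575, 'cy': 198.99480259043176, 'extrinsics': array([[-1.63037944e-02, -9.99866985e-01,  4.45534578e-04,
        -1.57841860e-02],
       [-9.86736234e-01,  1.60177038e-02, -1.61539587e-01,
         5.57301074e-01],
       [ 1.61510963e-01, -3.07333333e-03, -9.86866132e-01,
         1.23454563e+00],
       [ 0.00000000e+00,  0.00000000e+00,  0.00000000e+00,
         1.00000000e+00]])}
scene {'fx': 364.89137005769845, 'fy': 364.89137005769845, 'cx': 321.8903942533196, 'cy': 196.4562657898988, 'extrinsics': array([[-0.77018896,  0.63770354, -0.01196482,  0.43215725],
       [ 0.42246816,  0.49600414, -0.75861752, -0.17598206],
       [-0.47783848, -0.5893336 , -0.65142636,  1.49884554],
       [ 0.        ,  0.        ,  0.        ,  1.        ]])}
```

View pics/top0.png

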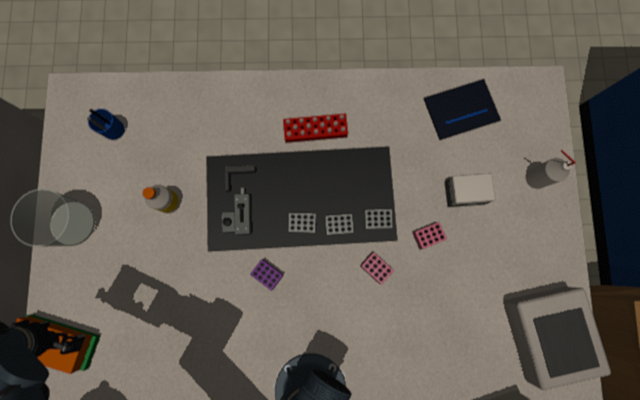

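View pics/scene0.png

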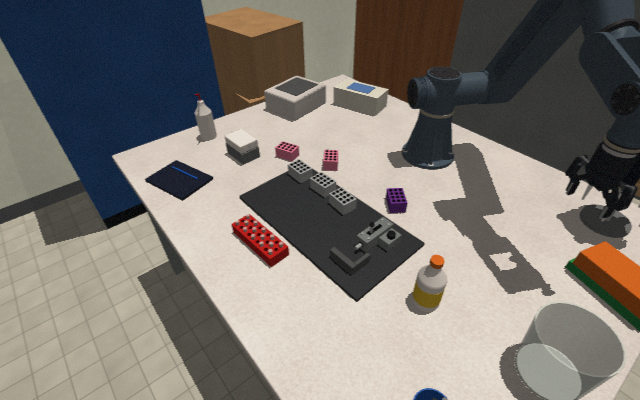

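Top view: grey blocks at about (301,222), (339,224) and (378,218), with the stamp at about (240,200). The look-alikes are pink at (377,267) and (430,235), and purple at (267,274). I choose the three grey ones on the plate and check them in a crop.

```bash
cat > h.py <<'E'
import numpy as np,cv2
from station import sensors,cams
M={n:cams.camera_model(n) for n in("top","scene")}
def ray(n,u,v,z):
    m=M[n];E=m["extrinsics"];R,t=E[:3,:3],E[:3,3];c=-R.T@t
    d=R.T@np.array([(u-m["cx"])/m["fx"],(v-m["cy"])/m["fy"],1]);return c+d*(z-c[2])/d[2]
def pix(n,p):
    m=M[n];E=m["extrinsics"];q=E[:3,:3]@np.array(p)+E[:3,3];return m["fx"]*q[0]/q[2]+m["cx"],m["fy"]*q[1]/q[2]+m["cy"]
def rects(mask,z,n="top",amin=60):
    """min-area rect of each blob, projected onto height z"""
    out=[]
    for c in cv2.findContours(mask,cv2.RETR_EXTERNAL,cv2.CHAIN_APPROX_NONE)[0]:
        if cv2.contourArea(c)<amin: continue
        w=np.array([ray(n,*p[0],z)[:2] for p in c],np.float32)
        r=cv2.minAreaRect(w*1000)
        out.append((np.mean(c[:,0],0).round(),np.round(r[0],1),np.round(r[1],1),round(r[2],1)))
    return out
def show(im,box,k,name):
    x0,y0,x1,y1=box;cv2.imwrite("pics/"+name,cv2.resize(im[y0:y1,x0:x1,::-1],None,fx=k,fy=k,interpolation=cv2.INTER_CUBIC))
E
python3 - <<'E'
from h import *
im=cams.snapshot("top");show(im,(200,140,400,260),4,"crop1.png")
hsv=cv2.cvtColor(im,cv2.COLOR_RGB2HSV);V=hsv[...,2]
print(V[160:240:8,205:400:12])
roi=np.zeros(V.shape,np.uint8);roi[150:248,210:393]=1
m=((V>75)&(roi>0)).astype(np.uint8)*255;m=cv2.morphologyEx(m,cv2.MORPH_CLOSE,np.ones((5,5)))
for r in rects(m,.057,amin=30):print(r)
d=(V<75).astype(np.uint8)*255;d[:140]=0;d[256:]=0;d[:,:190]=0;d[:,410:]=0
d=cv2.morphologyEx(d,cv2.MORPH_CLOSE,np.ones((15,15)))
print("plate",[r for r in rects(d,.012,amin=3000)])
E
```

```text
[[136  36  35  35  36  35  35  34  34  35  33  35  35  34  35  34 138]
 [140  39  51  51  50  37  38  36  35  36  38  37  36  35  37  35 138]
 [135  38  14  39  38  37  37  36  39  39  38  38  38  38  40  37 138]
 [141  38  15  39  39  39  38  39  39  38  40  39  39  39  37  39 138]
 [139  42  35  99  40  39  41  39  40  39  41  40  40  40  39  39 137]
 [142  42  41  81  43  42  41  42  42  40  40  41  41  41  41  41 138]
 [142  43  43  31  44  43  44  42  42  42  42  42  42  41  44  45 139]
 [143  43  81  18  46  45  43 111  88  76  62  99  70  42 110 111 138]
 [141  45  26  81  43  44  44 118 117 103  69  41  42  45 102 104 142]
 [141  45  46  80  46  46  46  55  63  95  44 102  93  44  44  44 136]]
(array([336., 246.]), array([420. , -80.2]), array([335.4,  17.6]), 89.1)
(array([339., 224.]), array([479.5, -93.1]), array([56.8, 79.3]), 3.5)
(array([302., 222.]), array([486.4,  17.3]), array([78.4, 56.9]), 86.1)
(array([378., 218.]), array([ 493.7, -210.3]), array([56.9, 78.7]), 1.0)
(array([237., 214.]), array([525.3, 215.6]), array([133.1,  77.1]), 1.1)
(array([391., 167.]), array([ 647. , -253.5]), array([  9.1, 111.9]), 87.4)
(array([261., 151.]), array([701.2, 134.4]), array([320.2,  15.7]), 89.1)
plate [(array([302., 198.]), array([575.5,  22.7]), array([595.4, 355.9]), 87.3)]
```

View pics/crop1.png

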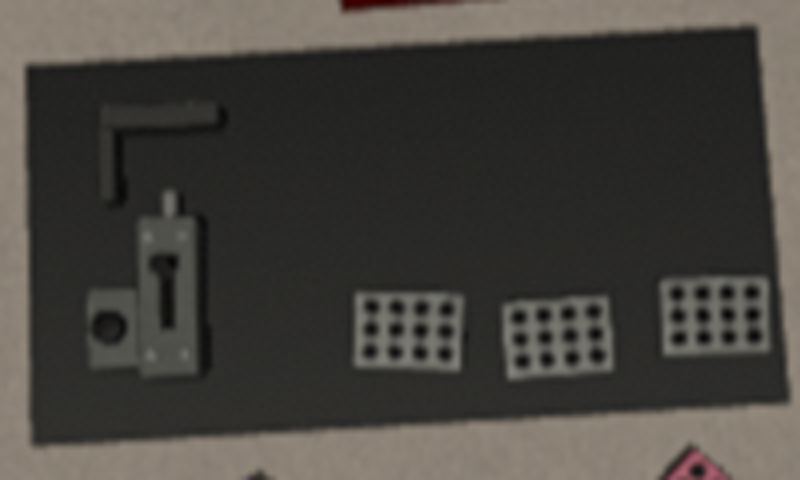

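The crop confirms three grey well-topped blocks on the plate. It also shows the housing with its post at crop (163,262), the button at (108,327) and the L of anvil and back stop at the upper left.

```bash
python3 - <<'E'
from h import *
f=lambda x,y,z:np.round(ray("top",200+x/4-.375,140+y/4-.375,z)[:2]*1000,1)
print("plate",[f(*p,.012) for p in((27,66),(755,27),(790,402),(33,443))])
print("housing",[f(*p,.057) for p in((138,217),(196,216),(203,376),(140,377))])
print("button",f(108,327,.06),"post",f(164,262,.092),"punch tip",f(170,190,.034))
print("anvil",[f(*p,.046) for p in((102,104),(218,103),(221,126),(124,129),(118,203),(103,203))])
E
```

```text
plate [array([704.9, 316.6]), array([ 727.4, -258.3]), array([ 431.2, -272. ]), array([409.5, 304.6])]
housing [array([574.6, 218.7]), array([574.6, 175.3]), array([454.6, 169. ]), array([454.6, 215.5])]
button [491.7 239.1] post [534.8 192.7] punch tip [599.3 199. ]
anvil [array([664.7, 249.7]), array([664.1, 161. ]), array([646. , 158.6]), array([644.9, 232.5]), array([587.5, 236.1]), array([587.7, 247.5])]
```

Request:
move_arm:
  targets:
    - {"dx": 0.39, "dy": -1, "rz": 0.0724}
    - {"dx": 0.39, "dy": -1, "rz": 0.0724}
    - {"dx": 0.39, "dy": -1, "rz": 0.0724}
    - {"dx": 0.39, "dy": -1, "rz": 0.0724}
    - {"dx": 0.39, "dy": -1, "rz": 0.0724}
    - {"dx": 0.39, "dy": -1, "rz": 0.0724}
    - {"dx": 0.39, "dy": -1, "rz": 0.0724}
    - {"dx": 0.39, "dy": -1, "rz": 0.0724}
    - {"dx": 0.39, "dy": -1, "rz": 0.0724}
    - {"dx": 0.39, "dy": -1, "rz": 0.0724}
  claw: 47
  newtons: 40

```text
schema error: expected keys dx, dy, dz, rx, ry, rz
```

Request:
move_arm:
  targets:
    - {"dx": 0.39, "dy": -1, "dz": 0, "rx": 0, "ry": 0, "rz": 0.0724}
    - {"dx": 0.39, "dy": -1, "dz": 0, "rx": 0, "ry": 0, "rz": 0.0724}
    - {"dx": 0.39, "dy": -1, "dz": 0, "rx": 0, "ry": 0, "rz": 0.0724}
    - {"dx": 0.39, "dy": -1, "dz": 0, "rx": 0, "ry": 0, "rz": 0.0724}
    - {"dx": 0.39, "dy": -1, "dz": 0, "rx": 0, "ry": 0, "rz": 0.0724}
    - {"dx": 0.39, "dy": -1, "dz": 0, "rx": 0, "ry": 0, "rz": 0.0724}
    - {"dx": 0.39, "dy": -1, "dz": 0, "rx": 0, "ry": 0, "rz": 0.0724}
    - {"dx": 0.39, "dy": -1, "dz": 0, "rx": 0, "ry": 0, "rz": 0.0724}
    - {"dx": 0.39, "dy": -1, "dz": 0, "rx": 0, "ry": 0, "rz": 0.0724}
    - {"dx": 0.39, "dy": -1, "dz": 0, "rx": 0, "ry": 0, "rz": 0.0724}
  claw: 47
  newtons: 40

```text
t: 1.4
tcp_pos: [0.3059, 0.3383, 0.2312]
tool_rot: [-0.02, 1.0, -0.0, -0.0]
force: [-0.6, 0.5, -0.2]
finger_gap: 0.47
gripper_force: 0.0
```

Request:
move_arm:
  targets:
    - {"dx": 0.39, "dy": -1, "dz": 0, "rx": 0, "ry": 0, "rz": 0}
    - {"dx": 0.39, "dy": -1, "dz": 0, "rx": 0, "ry": 0, "rz": 0}
    - {"dx": 0.39, "dy": -1, "dz": 0, "rx": 0, "ry": 0, "rz": 0}
    - {"dx": 0.39, "dy": -1, "dz": 0, "rx": 0, "ry": 0, "rz": 0}
    - {"dx": 0.39, "dy": -1, "dz": 0, "rx": 0, "ry": 0, "rz": 0}
    - {"dx": 0.39, "dy": -1, "dz": 0, "rx": 0, "ry": 0, "rz": 0}
    - {"dx": 0.39, "dy": -1, "dz": 0, "rx": 0, "ry": 0, "rz": 0}
    - {"dx": 0.39, "dy": -1, "dz": 0, "rx": 0, "ry": 0, "rz": 0}
    - {"dx": 0.39, "dy": -1, "dz": 0, "rx": 0, "ry": 0, "rz": 0}
    - {"dx": 0.39, "dy": -1, "dz": 0, "rx": 0, "ry": 0, "rz": 0}

```text
t: 2.65
tcp_pos: [0.4034, 0.0884, 0.2313]
tool_rot: [-0.02, 1.0, 0.0, -0.0]
force: [0.3, 0.2, -0.1]
finger_gap: 0.466
gripper_force: 0.0
```

Request:
move_arm:
  targets:
    - {"dx": 0.4, "dy": -0.95, "dz": -1, "rx": 0, "ry": 0, "rz": 0}
    - {"dx": 0.4, "dy": -0.95, "dz": -1, "rx": 0, "ry": 0, "rz": 0}
    - {"dx": 0.4, "dy": -0.95, "dz": -1, "rx": 0, "ry": 0, "rz": 0}
    - {"dx": 0, "dy": 0, "dz": -1, "rx": 0, "ry": 0, "rz": 0}
    - {"dx": 0, "dy": 0, "dz": -1, "rx": 0, "ry": 0, "rz": 0}
    - {"dx": 0, "dy": 0, "dz": -1, "rx": 0, "ry": 0, "rz": 0}
    - {"dx": 0, "dy": 0, "dz": -1, "rx": 0, "ry": 0, "rz": 0}
    - {"dx": 0, "dy": 0, "dz": -0.8, "rx": 0, "ry": 0, "rz": 0}
    - {"dx": 0, "dy": 0, "dz": -0.5, "rx": 0, "ry": 0, "rz": 0}
    - {"dx": 0, "dy": 0, "dz": 0, "rx": 0, "ry": 0, "rz": 0}

```text
t: 3.9
tcp_pos: [0.4329, 0.0181, 0.0232]
tool_rot: [-0.02, 1.0, 0.0, -0.001]
force: [-1.0, 0.5, -0.7]
finger_gap: 0.471
gripper_force: 0.0
```

Request:
move_arm:
  targets:
    - {"dx": 0.24, "dy": 0, "dz": 0, "rx": 0, "ry": 0, "rz": 0}
    - {"dx": 0.24, "dy": 0, "dz": 0, "rx": 0, "ry": 0, "rz": 0}
    - {"dx": 0.24, "dy": 0, "dz": 0, "rx": 0, "ry": 0, "rz": 0}
    - {"dx": 0.24, "dy": 0, "dz": 0, "rx": 0, "ry": 0, "rz": 0}
    - {"dx": 0.24, "dy": 0, "dz": 0, "rx": 0, "ry": 0, "rz": 0}
    - {"dx": 0.24, "dy": 0, "dz": 0, "rx": 0, "ry": 0, "rz": 0}
    - {"dx": 0.24, "dy": 0, "dz": 0, "rx": 0, "ry": 0, "rz": 0}
    - {"dx": 0.24, "dy": 0, "dz": 0, "rx": 0, "ry": 0, "rz": 0}
    - {"dx": 0.24, "dy": 0, "dz": 0, "rx": 0, "ry": 0, "rz": 0}
    - {"dx": 0.24, "dy": 0, "dz": 0, "rx": 0, "ry": 0, "rz": 0}

```text
t: 5.15
tcp_pos: [0.4937, 0.018, 0.0238]
tool_rot: [-0.02, 1.0, 0.0, -0.0]
force: [-2.2, 0.8, 1.6]
finger_gap: 0.47
gripper_force: 0.9
```

Request:
move_arm:
  targets:
    - {"dx": 0.08, "dy": 0, "dz": 0, "rx": 0, "ry": 0, "rz": 0}
    - {"dx": 0.08, "dy": 0, "dz": 0, "rx": 0, "ry": 0, "rz": 0}
    - {"dx": 0.08, "dy": 0, "dz": 0, "rx": 0, "ry": 0, "rz": 0}
    - {"dx": 0.08, "dy": 0, "dz": 0, "rx": 0, "ry": 0, "rz": 0}
    - {"dx": 0.08, "dy": 0, "dz": 0, "rx": 0, "ry": 0, "rz": 0}
    - {"dx": 0.08, "dy": 0, "dz": 0, "rx": 0, "ry": 0, "rz": 0}
    - {"dx": 0.08, "dy": 0, "dz": 0, "rx": 0, "ry": 0, "rz": 0}
    - {"dx": 0.08, "dy": 0, "dz": 0, "rx": 0, "ry": 0, "rz": 0}
    - {"dx": 0.08, "dy": 0, "dz": 0, "rx": 0, "ry": 0, "rz": 0}
    - {"dx": 0.08, "dy": 0, "dz": 0, "rx": 0, "ry": 0, "rz": 0}

```text
t: 6.4
tcp_pos: [0.5134, 0.018, 0.0238]
tool_rot: [-0.02, 1.0, -0.0, 0.0]
force: [-1.5, -0.1, 0.3]
finger_gap: 0.47
gripper_force: 0.8
```

Request:
move_arm:
  targets:
    - {"dx": -0.8, "dy": 0, "dz": 0, "rx": 0, "ry": 0, "rz": 0}
    - {"dx": -1, "dy": 0, "dz": 1, "rx": 0, "ry": 0, "rz": 0}
    - {"dx": -1, "dy": 0, "dz": 1, "rx": 0, "ry": 0, "rz": 0}
    - {"dx": -0.5, "dy": -0.8, "dz": 0.4, "rx": 0, "ry": 0, "rz": 0}
    - {"dx": 0, "dy": -1, "dz": 0, "rx": 0, "ry": 0, "rz": 0}
    - {"dx": 0, "dy": -1, "dz": 0, "rx": 0, "ry": 0, "rz": 0}
    - {"dx": 0, "dy": -1, "dz": -0.4, "rx": 0, "ry": 0, "rz": 0}
    - {"dx": 0, "dy": -0.6, "dz": -1, "rx": 0, "ry": 0, "rz": 0}
    - {"dx": 0, "dy": 0, "dz": -0.8, "rx": 0, "ry": 0, "rz": 0}
    - {"dx": 0, "dy": 0, "dz": -0.2, "rx": 0, "ry": 0, "rz": 0}

```text
t: 7.65
tcp_pos: [0.4313, -0.0925, 0.023]
tool_rot: [-0.019, 1.0, -0.0, 0.0]
force: [-0.6, -0.2, -0.6]
finger_gap: 0.475
gripper_force: 0.0
```

Request:
move_arm:
  targets:
    - {"dx": 0.22, "dy": 0, "dz": 0, "rx": 0, "ry": 0, "rz": 0}
    - {"dx": 0.22, "dy": 0, "dz": 0, "rx": 0, "ry": 0, "rz": 0}
    - {"dx": 0.22, "dy": 0, "dz": 0, "rx": 0, "ry": 0, "rz": 0}
    - {"dx": 0.22, "dy": 0, "dz": 0, "rx": 0, "ry": 0, "rz": 0}
    - {"dx": 0.22, "dy": 0, "dz": 0, "rx": 0, "ry": 0, "rz": 0}
    - {"dx": 0.22, "dy": 0, "dz": 0, "rx": 0, "ry": 0, "rz": 0}
    - {"dx": 0.22, "dy": 0, "dz": 0, "rx": 0, "ry": 0, "rz": 0}
    - {"dx": 0.22, "dy": 0, "dz": 0, "rx": 0, "ry": 0, "rz": 0}
    - {"dx": 0.22, "dy": 0, "dz": 0, "rx": 0, "ry": 0, "rz": 0}
    - {"dx": 0.22, "dy": 0, "dz": 0, "rx": 0, "ry": 0, "rz": 0}

```text
t: 8.9
tcp_pos: [0.4861, -0.092, 0.0238]
tool_rot: [-0.02, 1.0, 0.0, -0.0]
force: [-5.0, -0.2, 3.4]
finger_gap: 0.471
gripper_force: 2.3
```

Request:
move_arm:
  targets:
    - {"dx": 0.08, "dy": 0, "dz": 0, "rx": 0, "ry": 0, "rz": 0}
    - {"dx": 0.08, "dy": 0, "dz": 0, "rx": 0, "ry": 0, "rz": 0}
    - {"dx": 0.08, "dy": 0, "dz": 0, "rx": 0, "ry": 0, "rz": 0}
    - {"dx": 0.08, "dy": 0, "dz": 0, "rx": 0, "ry": 0, "rz": 0}
    - {"dx": 0.08, "dy": 0, "dz": 0, "rx": 0, "ry": 0, "rz": 0}
    - {"dx": 0.08, "dy": 0, "dz": 0, "rx": 0, "ry": 0, "rz": 0}
    - {"dx": 0.08, "dy": 0, "dz": 0, "rx": 0, "ry": 0, "rz": 0}
    - {"dx": 0.08, "dy": 0, "dz": 0, "rx": 0, "ry": 0, "rz": 0}
    - {"dx": 0.08, "dy": 0, "dz": 0, "rx": 0, "ry": 0, "rz": 0}
    - {"dx": 0.08, "dy": 0, "dz": 0, "rx": 0, "ry": 0, "rz": 0}

```text
t: 10.15
tcp_pos: [0.5059, -0.092, 0.0238]
tool_rot: [-0.02, 1.0, -0.0, 0.0]
force: [-5.3, -0.4, 1.1]
finger_gap: 0.471
gripper_force: 2.1
```

The first block dragged about 1.5–2 N and the middle one about 5 N. The third still has to be slid.

Request:
move_arm:
  targets:
    - {"dx": -0.8, "dy": 0, "dz": 0, "rx": 0, "ry": 0, "rz": 0}
    - {"dx": -1, "dy": 0, "dz": 1, "rx": 0, "ry": 0, "rz": 0}
    - {"dx": -1, "dy": -0.3, "dz": 1, "rx": 0, "ry": 0, "rz": 0}
    - {"dx": 0, "dy": -1, "dz": 0.4, "rx": 0, "ry": 0, "rz": 0}
    - {"dx": 0, "dy": -1, "dz": 0, "rx": 0, "ry": 0, "rz": 0}
    - {"dx": 0, "dy": -1, "dz": 0, "rx": 0, "ry": 0, "rz": 0}
    - {"dx": 0, "dy": -1, "dz": -0.4, "rx": 0, "ry": 0, "rz": 0}
    - {"dx": 0, "dy": -0.4, "dz": -1, "rx": 0, "ry": 0, "rz": 0}
    - {"dx": 0, "dy": 0, "dz": -0.8, "rx": 0, "ry": 0, "rz": 0}
    - {"dx": 0, "dy": 0, "dz": -0.2, "rx": 0, "ry": 0, "rz": 0}

```text
t: 11.4
tcp_pos: [0.4373, -0.2107, 0.0231]
tool_rot: [-0.019, 1.0, -0.001, 0.001]
force: [-0.1, 0.0, 0.1]
finger_gap: 0.464
gripper_force: 0.0
```

Request:
move_arm:
  targets:
    - {"dx": 0.24, "dy": 0, "dz": 0, "rx": 0, "ry": 0, "rz": 0}
    - {"dx": 0.24, "dy": 0, "dz": 0, "rx": 0, "ry": 0, "rz": 0}
    - {"dx": 0.24, "dy": 0, "dz": 0, "rx": 0, "ry": 0, "rz": 0}
    - {"dx": 0.24, "dy": 0, "dz": 0, "rx": 0, "ry": 0, "rz": 0}
    - {"dx": 0.24, "dy": 0, "dz": 0, "rx": 0, "ry": 0, "rz": 0}
    - {"dx": 0.24, "dy": 0, "dz": 0, "rx": 0, "ry": 0, "rz": 0}
    - {"dx": 0.24, "dy": 0, "dz": 0, "rx": 0, "ry": 0, "rz": 0}
    - {"dx": 0.24, "dy": 0, "dz": 0, "rx": 0, "ry": 0, "rz": 0}
    - {"dx": 0.24, "dy": 0, "dz": 0, "rx": 0, "ry": 0, "rz": 0}
    - {"dx": 0.24, "dy": 0, "dz": 0, "rx": 0, "ry": 0, "rz": 0}

```text
t: 12.65
tcp_pos: [0.4961, -0.2095, 0.0238]
tool_rot: [-0.02, 1.0, 0.0, -0.0]
force: [-2.0, 0.2, 0.5]
finger_gap: 0.47
gripper_force: 0.9
```

Request:
move_arm:
  targets:
    - {"dx": 0.08, "dy": 0, "dz": 0, "rx": 0, "ry": 0, "rz": 0}
    - {"dx": 0.08, "dy": 0, "dz": 0, "rx": 0, "ry": 0, "rz": 0}
    - {"dx": 0.08, "dy": 0, "dz": 0, "rx": 0, "ry": 0, "rz": 0}
    - {"dx": 0.08, "dy": 0, "dz": 0, "rx": 0, "ry": 0, "rz": 0}
    - {"dx": 0.08, "dy": 0, "dz": 0, "rx": 0, "ry": 0, "rz": 0}
    - {"dx": 0.08, "dy": 0, "dz": 0, "rx": 0, "ry": 0, "rz": 0}
    - {"dx": 0.08, "dy": 0, "dz": 0, "rx": 0, "ry": 0, "rz": 0}
    - {"dx": 0.08, "dy": 0, "dz": 0, "rx": 0, "ry": 0, "rz": 0}
    - {"dx": 0.08, "dy": 0, "dz": 0, "rx": 0, "ry": 0, "rz": 0}
    - {"dx": 0.08, "dy": 0, "dz": 0, "rx": 0, "ry": 0, "rz": 0}

```text
t: 13.9
tcp_pos: [0.5159, -0.2095, 0.0238]
tool_rot: [-0.02, 1.0, 0.0, -0.0]
force: [-2.1, -0.3, -0.7]
finger_gap: 0.471
gripper_force: 0.8
```

The middle block (at y ≈ -0.09) is the rough one: about 5 N against about 1.5–2 N for the others. Next I cock the striker by hooking the post with shut fingers.

Request:
move_arm:
  targets:
    - {"dx": -0.4, "dy": 0, "dz": 0, "rx": 0, "ry": 0, "rz": 0}
    - {"dx": 0, "dy": 0, "dz": 1, "rx": 0, "ry": 0, "rz": 0}
    - {"dx": 0, "dy": 0.5, "dz": 1, "rx": 0, "ry": 0, "rz": 0}
    - {"dx": 0, "dy": 1, "dz": 1, "rx": 0, "ry": 0, "rz": 0}
    - {"dx": 0, "dy": 1, "dz": 0.9, "rx": 0, "ry": 0, "rz": 0}
    - {"dx": 0, "dy": 1, "dz": 0, "rx": 0, "ry": 0, "rz": 0}
    - {"dx": 0, "dy": 1, "dz": 0, "rx": 0, "ry": 0, "rz": 0}
    - {"dx": 0, "dy": 1, "dz": 0, "rx": 0, "ry": 0, "rz": 0}
    - {"dx": 0, "dy": 1, "dz": 0, "rx": 0, "ry": 0, "rz": 0}
    - {"dx": 0, "dy": 1, "dz": 0, "rx": 0, "ry": 0, "rz": 0}
  claw: 0

```text
t: 15.15
tcp_pos: [0.5055, -0.0213, 0.1214]
tool_rot: [-0.019, 1.0, -0.0, 0.0]
force: [0.5, 0.2, 0.1]
finger_gap: -0.001
gripper_force: 0.0
```

Request:
move_arm:
  targets:
    - {"dx": 0.32, "dy": 1, "dz": 0, "rx": 0, "ry": 0, "rz": 0}
    - {"dx": 0.32, "dy": 1, "dz": 0, "rx": 0, "ry": 0, "rz": 0}
    - {"dx": 0.32, "dy": 1, "dz": 0, "rx": 0, "ry": 0, "rz": 0}
    - {"dx": 0.32, "dy": 1, "dz": 0, "rx": 0, "ry": 0, "rz": 0}
    - {"dx": 0.32, "dy": 1, "dz": 0, "rx": 0, "ry": 0, "rz": 0}
    - {"dx": 0.32, "dy": 1, "dz": 0, "rx": 0, "ry": 0, "rz": 0}
    - {"dx": 0.32, "dy": 1, "dz": 0, "rx": 0, "ry": 0, "rz": 0}
    - {"dx": 0.32, "dy": 1, "dz": 0, "rx": 0, "ry": 0, "rz": 0}
    - {"dx": 0, "dy": 0.66, "dz": 0, "rx": 0, "ry": 0, "rz": 0}
    - {"dx": 0, "dy": 0, "dz": 0, "rx": 0, "ry": 0, "rz": 0}

```text
t: 16.4
tcp_pos: [0.569, 0.1951, 0.1211]
tool_rot: [-0.021, 1.0, -0.0, -0.0]
force: [0.0, 0.0, 0.1]
finger_gap: -0.004
gripper_force: 0.0
```

Request:
move_arm:
  targets:
    - {"dx": 0, "dy": 0, "dz": -1, "rx": 0, "ry": 0, "rz": 0}
    - {"dx": 0, "dy": 0, "dz": -0.8, "rx": 0, "ry": 0, "rz": 0}
    - {"dx": 0, "dy": 0, "dz": -0.3, "rx": 0, "ry": 0, "rz": 0}
    - {"dx": -0.35, "dy": 0, "dz": 0, "rx": 0, "ry": 0, "rz": 0}
    - {"dx": -0.35, "dy": 0, "dz": 0, "rx": 0, "ry": 0, "rz": 0}
    - {"dx": -0.35, "dy": 0, "dz": 0, "rx": 0, "ry": 0, "rz": 0}
    - {"dx": -0.35, "dy": 0, "dz": 0, "rx": 0, "ry": 0, "rz": 0}
    - {"dx": -0.3, "dy": 0, "dz": 0, "rx": 0, "ry": 0, "rz": 0}
    - {"dx": -0.25, "dy": 0, "dz": 0, "rx": 0, "ry": 0, "rz": 0}
    - {"dx": -0.16, "dy": 0, "dz": 0, "rx": 0, "ry": 0, "rz": 0}

```text
t: 17.65
tcp_pos: [0.5206, 0.1944, 0.0703]
tool_rot: [-0.02, 1.0, 0.0, 0.005]
force: [6.7, -2.8, -2.0]
finger_gap: 0.002
gripper_force: 3.1
```

Request:
move_arm:
  targets:
    - {"dx": -0.08, "dy": 0, "dz": 0, "rx": 0, "ry": 0, "rz": 0}
    - {"dx": -0.04, "dy": 0, "dz": 0, "rx": 0, "ry": 0, "rz": 0}
    - {"dx": 0, "dy": 0, "dz": 0, "rx": 0, "ry": 0, "rz": 0}
    - {"dx": 0, "dy": 0, "dz": 0, "rx": 0, "ry": 0, "rz": 0}
    - {"dx": 0.15, "dy": 0, "dz": 0, "rx": 0, "ry": 0, "rz": 0}
    - {"dx": 0.2, "dy": 0, "dz": 0, "rx": 0, "ry": 0, "rz": 0}
    - {"dx": 0.2, "dy": 0, "dz": 0, "rx": 0, "ry": 0, "rz": 0}
    - {"dx": 0.2, "dy": 0, "dz": 0, "rx": 0, "ry": 0, "rz": 0}
    - {"dx": 0.3, "dy": 0, "dz": 0, "rx": 0, "ry": 0, "rz": 0}
    - {"dx": 0, "dy": 0, "dz": 1, "rx": 0, "ry": 0, "rz": 0}

```text
t: 18.9
tcp_pos: [0.5397, 0.1943, 0.0925]
tool_rot: [-0.02, 1.0, -0.0, -0.002]
force: [-0.8, 0.2, 0.7]
finger_gap: 0.001
gripper_force: 0.0
```

```bash
python3 - <<'E'
from h import *
a=cams.snapshot("top");b=cams.snapshot("scene")
print(sensors.sense()["force"])
A=cv2.resize(a[140:260,200:400,::-1],(800,480),interpolation=cv2.INTER_CUBIC)[:, :400]
B=cv2.resize(b[180:300,330:430,::-1],(400,480),interpolation=cv2.INTER_CUBIC)
cv2.imwrite("pics/cock.png",np.hstack([A,B]))
E
```

```text
[-0.9933775   0.01566141 -0.51146042]
```

View pics/cock.png

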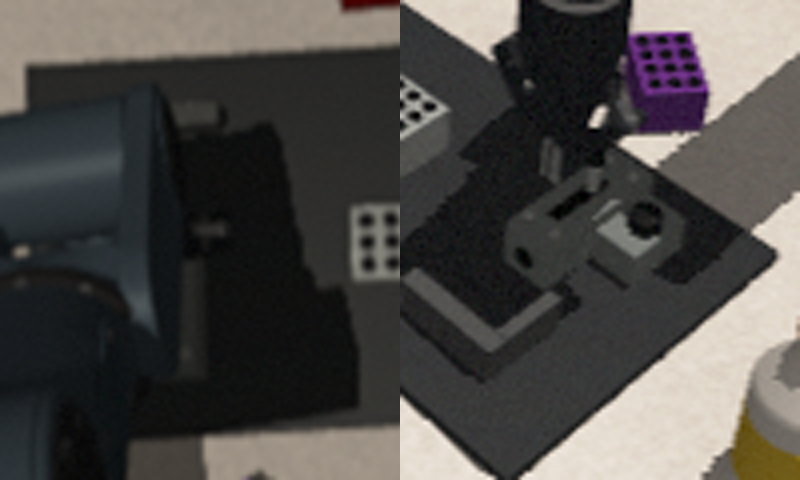

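The scene view shows the punch no longer sticking out into the nest and the post at the slot's back end, so it is cocked and free of the gripper. Next I push the rough block in +x to the nest lane.

Request:
move_arm:
  targets:
    - {"dx": -0.18, "dy": -1, "dz": 0.4, "rx": 0, "ry": 0, "rz": 0}
    - {"dx": -0.18, "dy": -1, "dz": 0, "rx": 0, "ry": 0, "rz": 0}
    - {"dx": -0.18, "dy": -1, "dz": 0, "rx": 0, "ry": 0, "rz": 0}
    - {"dx": -0.18, "dy": -1, "dz": 0, "rx": 0, "ry": 0, "rz": 0}
    - {"dx": -0.18, "dy": -1, "dz": 0, "rx": 0, "ry": 0, "rz": 0}
    - {"dx": -0.18, "dy": -1, "dz": 0, "rx": 0, "ry": 0, "rz": 0}
    - {"dx": -0.18, "dy": -1, "dz": 0, "rx": 0, "ry": 0, "rz": 0}
    - {"dx": -0.18, "dy": -1, "dz": 0, "rx": 0, "ry": 0, "rz": 0}
    - {"dx": -0.18, "dy": -1, "dz": 0, "rx": 0, "ry": 0, "rz": 0}
    - {"dx": -0.18, "dy": -1, "dz": 0, "rx": 0, "ry": 0, "rz": 0}
  claw: 47

```text
t: 20.25
tcp_pos: [0.495, -0.0563, 0.1033]
tool_rot: [-0.02, 1.0, 0.0, -0.0]
force: [0.9, 0.6, -0.3]
finger_gap: 0.471
gripper_force: 0.0
```

Request:
move_arm:
  targets:
    - {"dx": 0, "dy": -1, "dz": 0, "rx": 0, "ry": 0, "rz": 0}
    - {"dx": -0.2, "dy": -0.5, "dz": 0, "rx": 0, "ry": 0, "rz": 0}
    - {"dx": 0, "dy": 0, "dz": -1, "rx": 0, "ry": 0, "rz": 0}
    - {"dx": 0, "dy": 0, "dz": -1, "rx": 0, "ry": 0, "rz": 0}
    - {"dx": 0, "dy": 0, "dz": -0.8, "rx": 0, "ry": 0, "rz": 0}
    - {"dx": 0, "dy": 0, "dz": -0.3, "rx": 0, "ry": 0, "rz": 0}
    - {"dx": 0.3, "dy": 0.01, "dz": 0, "rx": 0, "ry": 0, "rz": 0}
    - {"dx": 0.4, "dy": 0.016, "dz": 0, "rx": 0, "ry": 0, "rz": 0}
    - {"dx": 0.4, "dy": 0.016, "dz": 0, "rx": 0, "ry": 0, "rz": 0}
    - {"dx": 0.4, "dy": 0.016, "dz": 0, "rx": 0, "ry": 0, "rz": 0}

```text
t: 21.5
tcp_pos: [0.5274, -0.0911, 0.0268]
tool_rot: [-0.02, 1.0, 0.0, -0.001]
force: [-4.3, 0.3, 3.9]
finger_gap: 0.471
gripper_force: 2.4
```

Request:
move_arm:
  targets:
    - {"dx": 0.4, "dy": 0.016, "dz": 0, "rx": 0, "ry": 0, "rz": 0}
    - {"dx": 0.4, "dy": 0.016, "dz": 0, "rx": 0, "ry": 0, "rz": 0}
    - {"dx": 0.4, "dy": 0.016, "dz": 0, "rx": 0, "ry": 0, "rz": 0}
    - {"dx": 0.4, "dy": 0.016, "dz": 0, "rx": 0, "ry": 0, "rz": 0}
    - {"dx": 0.4, "dy": 0.016, "dz": 0, "rx": 0, "ry": 0, "rz": 0}
    - {"dx": 0.3, "dy": 0.01, "dz": 0, "rx": 0, "ry": 0, "rz": 0}
    - {"dx": -0.7, "dy": 0, "dz": 0, "rx": 0, "ry": 0, "rz": 0}
    - {"dx": 0, "dy": 0, "dz": 1, "rx": 0, "ry": 0, "rz": 0}
    - {"dx": 0, "dy": -1, "dz": 1, "rx": 0, "ry": 0, "rz": 0}
    - {"dx": 0, "dy": -1, "dz": 1, "rx": 0, "ry": 0, "rz": 0}

```text
t: 22.75
tcp_pos: [0.5706, -0.1404, 0.1024]
tool_rot: [-0.02, 1.0, -0.001, 0.003]
force: [0.4, 0.2, 1.0]
finger_gap: 0.469
gripper_force: 0.0
```

Request:
move_arm:
  targets:
    - {"dx": 0.4, "dy": -0.6, "dz": 0, "rx": 0, "ry": 0, "rz": -0.34}
    - {"dx": 0.4, "dy": -0.6, "dz": 0, "rx": 0, "ry": 0, "rz": -0.34}
    - {"dx": 0.4, "dy": 0, "dz": 0, "rx": 0, "ry": 0, "rz": -0.34}
    - {"dx": 0.4, "dy": 0, "dz": 0, "rx": 0, "ry": 0, "rz": -0.34}
    - {"dx": 0.4, "dy": 0, "dz": 0, "rx": 0, "ry": 0, "rz": -0.34}
    - {"dx": 0.3, "dy": 0, "dz": 0, "rx": 0, "ry": 0, "rz": -0.34}
    - {"dx": 0, "dy": 0, "dz": 0, "rx": 0, "ry": 0, "rz": -0.34}
    - {"dx": 0, "dy": 0, "dz": 0, "rx": 0, "ry": 0, "rz": -0.34}
    - {"dx": 0, "dy": 0, "dz": 0, "rx": 0, "ry": 0, "rz": -0.28}
    - {"dx": 0, "dy": 0, "dz": 0, "rx": 0, "ry": 0, "rz": 0}

```text
t: 24.0
tcp_pos: [0.6274, -0.1699, 0.1016]
tool_rot: [0.693, 0.721, 0.001, 0.002]
force: [0.1, -0.4, -0.4]
finger_gap: 0.472
gripper_force: 0.0
```

```bash
python3 - <<'E'
from h import *
a=cams.snapshot("top");b=cams.snapshot("scene")
A=cv2.resize(a[140:260,200:400,::-1],(800,480),interpolation=cv2.INTER_CUBIC)[:, :560]
B=cv2.resize(b[160:280,270:330,::-1],(240,480),interpolation=cv2.INTER_CUBIC)
cv2.imwrite("pics/lane.png",np.hstack([A,B]))
V=a.max(2);m=np.zeros(V.shape,np.uint8);m[148:245,260:393]=(V[148:245,260:393]>60)*255
m=cv2.morphologyEx(m,cv2.MORPH_CLOSE,np.ones((5,5)))
for r in rects(m,.057,amin=60):print(r)
E
```

```text
(array([341., 232.]), array([ 447.7, -105.3]), array([257.8,  66.4]), 66.2)
(array([278., 205.]), array([532.9,  91.9]), array([135.5,  82.2]), 69.4)
(array([333., 172.]), array([643. , -76.3]), array([49.8, 98. ]), 48.8)
(array([303., 149.]), array([705.4,   7.7]), array([268.6,  15.7]), 89.1)
```

View pics/lane.png

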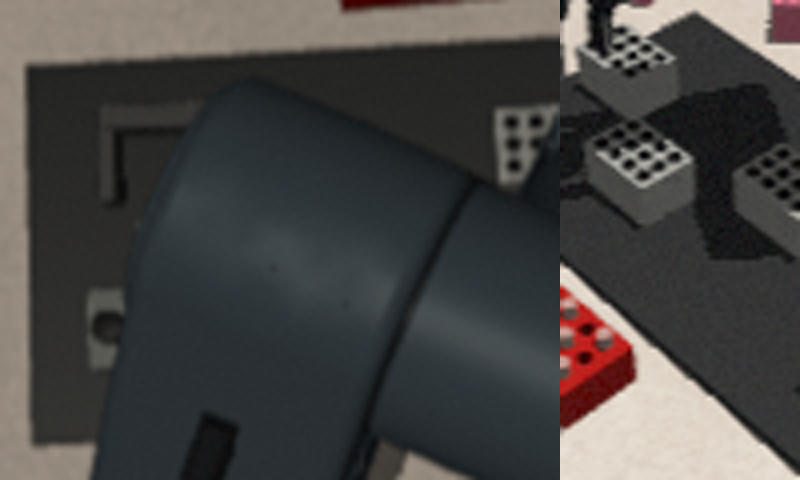

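```bash
python3 - <<'E'
from h import *
f=lambda x,y,z:np.round(ray("top",200+x/4-.375,140+y/4-.375,z)[:2]*1000,1)
print(f(496,107,.057),f(498,187,.057))
E
```

```text
[654.8 -51.1] [593.1 -51.4]
```

Request:
move_arm:
  targets:
    - {"dx": 0, "dy": 0, "dz": -1, "rx": 0, "ry": 0, "rz": 0}
    - {"dx": 0, "dy": 0, "dz": -1, "rx": 0, "ry": 0, "rz": 0}
    - {"dx": 0, "dy": 0, "dz": -0.8, "rx": 0, "ry": 0, "rz": 0}
    - {"dx": 0, "dy": 0, "dz": -0.3, "rx": 0, "ry": 0, "rz": 0}
    - {"dx": 0, "dy": 0.7, "dz": 0, "rx": 0, "ry": 0, "rz": 0}
    - {"dx": 0, "dy": 0.4, "dz": 0, "rx": 0, "ry": 0, "rz": 0}
    - {"dx": -0.02, "dy": 0.4, "dz": 0, "rx": 0, "ry": 0, "rz": 0}
    - {"dx": -0.03, "dy": 0.6, "dz": 0, "rx": 0, "ry": 0, "rz": 0}
    - {"dx": -0.03, "dy": 0.6, "dz": 0, "rx": 0, "ry": 0, "rz": 0}
    - {"dx": -0.03, "dy": 0.6, "dz": 0, "rx": 0, "ry": 0, "rz": 0}
  claw: 35

```text
t: 25.35
tcp_pos: [0.6234, -0.0866, 0.0247]
tool_rot: [0.693, 0.721, 0.0, 0.001]
force: [0.1, -6.1, 3.3]
finger_gap: 0.354
gripper_force: 2.7
```

Request:
move_arm:
  targets:
    - {"dx": -0.029, "dy": 0.6, "dz": 0, "rx": 0, "ry": 0, "rz": 0}
    - {"dx": -0.029, "dy": 0.6, "dz": 0, "rx": 0, "ry": 0, "rz": 0}
    - {"dx": -0.029, "dy": 0.6, "dz": 0, "rx": 0, "ry": 0, "rz": 0}
    - {"dx": -0.029, "dy": 0.6, "dz": 0, "rx": 0, "ry": 0, "rz": 0}
    - {"dx": -0.029, "dy": 0.6, "dz": 0, "rx": 0, "ry": 0, "rz": 0}
    - {"dx": -0.029, "dy": 0.6, "dz": 0, "rx": 0, "ry": 0, "rz": 0}
    - {"dx": -0.029, "dy": 0.6, "dz": 0, "rx": 0, "ry": 0, "rz": 0}
    - {"dx": -0.029, "dy": 0.6, "dz": 0, "rx": 0, "ry": 0, "rz": 0}
    - {"dx": -0.029, "dy": 0.6, "dz": 0, "rx": 0, "ry": 0, "rz": 0}
    - {"dx": -0.015, "dy": 0.3, "dz": 0, "rx": 0, "ry": 0, "rz": 0}

```text
t: 26.6
tcp_pos: [0.6155, 0.0567, 0.0244]
tool_rot: [0.693, 0.721, -0.0, 0.0]
force: [-0.6, -5.8, 3.3]
finger_gap: 0.346
gripper_force: 2.5
```

```bash
python3 - <<'E'
from h import *
a=cams.snapshot("top");b=cams.snapshot("scene")
A=cv2.resize(a[140:260,200:400,::-1],(800,480),interpolation=cv2.INTER_CUBIC)[:, :400]
B=cv2.resize(b[180:300,290:390,::-1],(400,480),interpolation=cv2.INTER_CUBIC)
cv2.imwrite("pics/enter.png",np.hstack([A,B]))
E
```

```text
(no output)
```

View pics/enter.png

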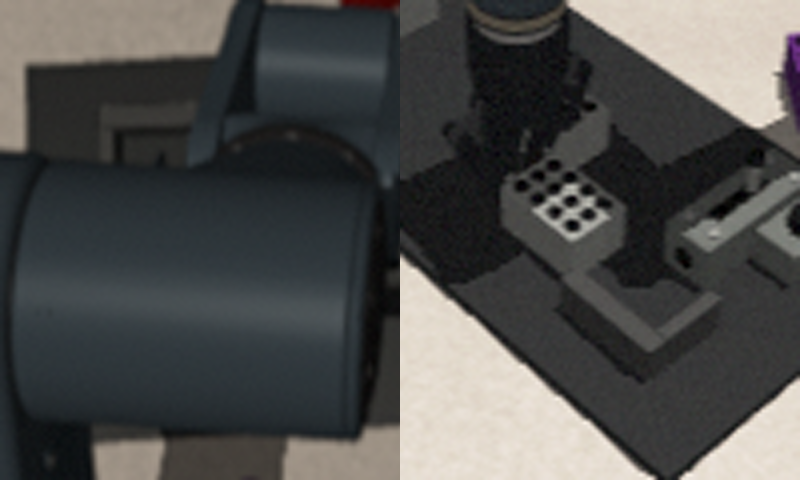

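```bash
python3 - <<'E'
from h import *
f=lambda x,y,z:np.round(ray("scene",290+(x-400)/4-.375,180+y/4-.375,z)[:2]*1000,1)
print("block +x+y,-x+y,+x-y",f(573,238,.057),f(627,202,.057),f(502,190,.057))
print("anvil inner -y end, corner; outer end",f(588,271,.046),f(655,325,.046),f(563,290,.046))
print("housing front top corners",f(668,232,.057),f(707,253,.057))
E
```

```text
block +x+y,-x+y,+x-y [640.9 147.9] [586.1 146.5] [649.8  76. ]
anvil inner -y end, corner; outer end [647.1 171.8] [644.3 239.4] [672.6 173.7]
housing front top corners [583.8 188.5] [576.6 221.6]
```

The block is square in front of the nest mouth, with about 5 mm clear of the anvil and 10 mm clear of the housing. I keep pushing.

Request:
move_arm:
  targets:
    - {"dx": -0.018, "dy": 0.35, "dz": 0, "rx": 0, "ry": 0, "rz": 0}
    - {"dx": -0.018, "dy": 0.35, "dz": 0, "rx": 0, "ry": 0, "rz": 0}
    - {"dx": -0.018, "dy": 0.35, "dz": 0, "rx": 0, "ry": 0, "rz": 0}
    - {"dx": -0.018, "dy": 0.35, "dz": 0, "rx": 0, "ry": 0, "rz": 0}
    - {"dx": -0.018, "dy": 0.35, "dz": 0, "rx": 0, "ry": 0, "rz": 0}
    - {"dx": -0.018, "dy": 0.35, "dz": 0, "rx": 0, "ry": 0, "rz": 0}
    - {"dx": -0.018, "dy": 0.35, "dz": 0, "rx": 0, "ry": 0, "rz": 0}
    - {"dx": -0.018, "dy": 0.35, "dz": 0, "rx": 0, "ry": 0, "rz": 0}
    - {"dx": -0.018, "dy": 0.35, "dz": 0, "rx": 0, "ry": 0, "rz": 0}
    - {"dx": -0.01, "dy": 0.1, "dz": 0, "rx": 0, "ry": 0, "rz": 0}

```text
t: 27.95
tcp_pos: [0.6112, 0.1377, 0.0238]
tool_rot: [0.693, 0.721, -0.0, -0.0]
force: [0.1, -5.1, 2.1]
finger_gap: 0.353
gripper_force: 2.3
```

Request:
move_arm:
  targets:
    - {"dx": 0, "dy": 0.05, "dz": 0, "rx": 0, "ry": 0, "rz": 0}
    - {"dx": 0, "dy": 0.05, "dz": 0, "rx": 0, "ry": 0, "rz": 0}
    - {"dx": 0, "dy": 0.05, "dz": 0, "rx": 0, "ry": 0, "rz": 0}
    - {"dx": 0, "dy": 0.05, "dz": 0, "rx": 0, "ry": 0, "rz": 0}
    - {"dx": 0, "dy": 0.03, "dz": 0, "rx": 0, "ry": 0, "rz": 0}
    - {"dx": 0, "dy": 0.03, "dz": 0, "rx": 0, "ry": 0, "rz": 0}
    - {"dx": 0, "dy": 0.03, "dz": 0, "rx": 0, "ry": 0, "rz": 0}
    - {"dx": 0, "dy": 0.03, "dz": 0, "rx": 0, "ry": 0, "rz": 0}
    - {"dx": 0, "dy": 0, "dz": 0, "rx": 0, "ry": 0, "rz": 0}
    - {"dx": 0, "dy": 0, "dz": 0, "rx": 0, "ry": 0, "rz": 0}

```text
t: 29.2
tcp_pos: [0.6113, 0.1451, 0.0238]
tool_rot: [0.693, 0.721, 0.0, -0.0]
force: [-0.1, -3.2, 0.9]
finger_gap: 0.348
gripper_force: 1.8
```

Not in contact yet, so I creep on.

Request:
move_arm:
  targets:
    - {"dx": 0, "dy": 0.04, "dz": 0, "rx": 0, "ry": 0, "rz": 0}
    - {"dx": 0, "dy": 0.04, "dz": 0, "rx": 0, "ry": 0, "rz": 0}
    - {"dx": 0, "dy": 0.04, "dz": 0, "rx": 0, "ry": 0, "rz": 0}
    - {"dx": 0, "dy": 0.03, "dz": 0, "rx": 0, "ry": 0, "rz": 0}
    - {"dx": 0, "dy": 0.03, "dz": 0, "rx": 0, "ry": 0, "rz": 0}
    - {"dx": 0, "dy": 0.02, "dz": 0, "rx": 0, "ry": 0, "rz": 0}
    - {"dx": 0, "dy": 0, "dz": 0, "rx": 0, "ry": 0, "rz": 0}
    - {"dx": 0, "dy": 0, "dz": 0, "rx": 0, "ry": 0, "rz": 0}
    - {"dx": 0, "dy": 0, "dz": 0, "rx": 0, "ry": 0, "rz": 0}
    - {"dx": 0, "dy": 0, "dz": 0, "rx": 0, "ry": 0, "rz": 0}

```text
t: 30.45
tcp_pos: [0.6113, 0.1492, 0.0238]
tool_rot: [0.693, 0.721, -0.0, 0.0]
force: [-0.2, -6.7, 0.7]
finger_gap: 0.348
gripper_force: 3.4
```

Request:
move_arm:
  targets:
    - {"dx": 0, "dy": 0.04, "dz": 0, "rx": 0, "ry": 0, "rz": 0}
    - {"dx": 0, "dy": 0.04, "dz": 0, "rx": 0, "ry": 0, "rz": 0}
    - {"dx": 0, "dy": 0, "dz": 0, "rx": 0, "ry": 0, "rz": 0}
    - {"dx": 0, "dy": 0, "dz": 0, "rx": 0, "ry": 0, "rz": 0}
    - {"dx": 0, "dy": 0, "dz": 0, "rx": 0, "ry": 0, "rz": 0}
    - {"dx": 0, "dy": 0, "dz": 0, "rx": 0, "ry": 0, "rz": 0}
    - {"dx": 0, "dy": 0, "dz": 0, "rx": 0, "ry": 0, "rz": 0}
    - {"dx": 0, "dy": 0, "dz": 0, "rx": 0, "ry": 0, "rz": 0}
    - {"dx": 0, "dy": 0, "dz": 0, "rx": 0, "ry": 0, "rz": 0}
    - {"dx": 0, "dy": 0, "dz": 0, "rx": 0, "ry": 0, "rz": 0}

```text
t: 31.7
tcp_pos: [0.6112, 0.1493, 0.0238]
tool_rot: [0.693, 0.721, -0.002, 0.001]
force: [-0.8, -12.5, 1.8]
finger_gap: 0.344
gripper_force: 6.4
```

The block is home against the back stop, where the force rose to 12.5 N without moving. I retreat and go above the trip button.

Request:
move_arm:
  targets:
    - {"dx": 0, "dy": -0.7, "dz": 0, "rx": 0, "ry": 0, "rz": 0}
    - {"dx": 0, "dy": 0, "dz": 1, "rx": 0, "ry": 0, "rz": 0}
    - {"dx": 0, "dy": 0, "dz": 1, "rx": 0, "ry": 0, "rz": 0}
    - {"dx": 0, "dy": 0, "dz": 1, "rx": 0, "ry": 0, "rz": 0}
    - {"dx": 0, "dy": 0, "dz": 1, "rx": 0, "ry": 0, "rz": 0}
    - {"dx": -0.95, "dy": 0.83, "dz": 0, "rx": 0, "ry": 0, "rz": 0}
    - {"dx": -0.95, "dy": 0.83, "dz": 0, "rx": 0, "ry": 0, "rz": 0}
    - {"dx": -0.95, "dy": 0.83, "dz": 0, "rx": 0, "ry": 0, "rz": 0}
    - {"dx": -0.95, "dy": 0.83, "dz": 0, "rx": 0, "ry": 0, "rz": 0}
    - {"dx": -0.95, "dy": 0.83, "dz": 0, "rx": 0, "ry": 0, "rz": 0}

```text
t: 32.95
tcp_pos: [0.4914, 0.2394, 0.1237]
tool_rot: [0.693, 0.721, 0.0, -0.001]
force: [-0.1, -0.2, 0.6]
finger_gap: 0.351
gripper_force: 0.0
```

Request:
move_arm:
  targets:
    - {"dx": 0, "dy": 0, "dz": 0, "rx": 0, "ry": 0, "rz": 0}
    - {"dx": 0, "dy": 0, "dz": 0, "rx": 0, "ry": 0, "rz": 0}
    - {"dx": 0, "dy": 0, "dz": 0, "rx": 0, "ry": 0, "rz": 0}
    - {"dx": 0, "dy": 0, "dz": -0.5, "rx": 0, "ry": 0, "rz": 0}
    - {"dx": 0, "dy": 0, "dz": -0.8, "rx": 0, "ry": 0, "rz": 0}
    - {"dx": 0, "dy": 0, "dz": -0.6, "rx": 0, "ry": 0, "rz": 0}
    - {"dx": 0, "dy": 0, "dz": -0.3, "rx": 0, "ry": 0, "rz": 0}
    - {"dx": 0, "dy": 0, "dz": 0, "rx": 0, "ry": 0, "rz": 0}
    - {"dx": 0, "dy": 0, "dz": 0, "rx": 0, "ry": 0, "rz": 0}
    - {"dx": 0, "dy": 0, "dz": 0, "rx": 0, "ry": 0, "rz": 0}
  claw: 0

```text
t: 34.2
tcp_pos: [0.493, 0.2384, 0.0694]
tool_rot: [0.693, 0.721, 0.001, 0.0]
force: [-0.0, 0.5, 0.5]
finger_gap: -0.005
gripper_force: 0.0
```

```bash
python3 - <<'E'
from h import *
b=cams.snapshot("scene");show(b,(320,180,440,300),5,"press.png")
print(pix("scene",[.492,.2385,.06]))
E
```

```text
(np.float64(390.75469571911736), np.float64(231.68035124428943))
```

View pics/press.png

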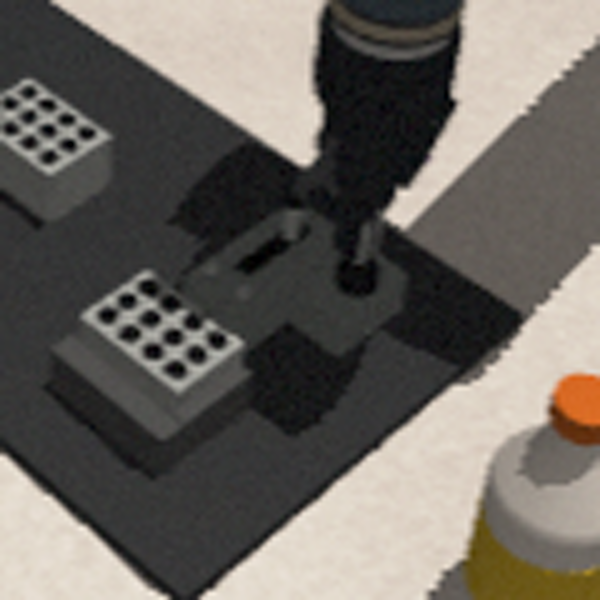

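The block sits in the nest, the post is still back, and the shut fingers stand over the button at crop (357,275). I press now.

Request:
move_arm:
  targets:
    - {"dx": 0, "dy": 0, "dz": -0.3, "rx": 0, "ry": 0, "rz": 0}
    - {"dx": 0, "dy": 0, "dz": -0.12, "rx": 0, "ry": 0, "rz": 0}
    - {"dx": 0, "dy": 0, "dz": -0.08, "rx": 0, "ry": 0, "rz": 0}
    - {"dx": 0, "dy": 0, "dz": -0.08, "rx": 0, "ry": 0, "rz": 0}
    - {"dx": 0, "dy": 0, "dz": -0.08, "rx": 0, "ry": 0, "rz": 0}
    - {"dx": 0, "dy": 0, "dz": 0, "rx": 0, "ry": 0, "rz": 0}
    - {"dx": 0, "dy": 0, "dz": 0, "rx": 0, "ry": 0, "rz": 0}
    - {"dx": 0, "dy": 0, "dz": 0, "rx": 0, "ry": 0, "rz": 0}
    - {"dx": 0, "dy": 0, "dz": 0, "rx": 0, "ry": 0, "rz": 0}
    - {"dx": 0, "dy": 0, "dz": 0, "rx": 0, "ry": 0, "rz": 0}

```text
t: 35.5
tcp_pos: [0.4926, 0.2382, 0.0523]
tool_rot: [0.693, 0.721, 0.0, 0.0]
force: [-1.3, 0.6, 4.6]
finger_gap: 0.001
gripper_force: 2.3
```

Request:
move_arm:
  targets:
    - {"dx": 0, "dy": 0, "dz": 1, "rx": 0, "ry": 0, "rz": 0}
    - {"dx": 0, "dy": 0, "dz": 1, "rx": 0, "ry": 0, "rz": 0}
    - {"dx": 0, "dy": 0, "dz": 1, "rx": 0, "ry": 0, "rz": 0}
    - {"dx": -0.6, "dy": 1, "dz": 1, "rx": 0, "ry": 0, "rz": 0}
    - {"dx": -0.6, "dy": 1, "dz": 1, "rx": 0, "ry": 0, "rz": 0}
    - {"dx": -0.6, "dy": 1, "dz": 1, "rx": 0, "ry": 0, "rz": 0}
    - {"dx": -0.6, "dy": 1, "dz": 0, "rx": 0, "ry": 0, "rz": 0}
    - {"dx": -0.6, "dy": 1, "dz": 0, "rx": 0, "ry": 0, "rz": 0}
    - {"dx": -0.6, "dy": 1, "dz": 0, "rx": 0, "ry": 0, "rz": 0}
    - {"dx": -0.6, "dy": 1, "dz": 0, "rx": 0, "ry": 0, "rz": 0}

```text
t: 36.75
tcp_pos: [0.3868, 0.4136, 0.2014]
tool_rot: [0.693, 0.721, -0.001, 0.0]
force: [-0.6, 0.1, -0.4]
finger_gap: -0.002
gripper_force: 0.0
```

```bash
python3 - <<'E'
from h import *
a=cams.snapshot("top");b=cams.snapshot("scene")
A=cv2.resize(a[140:260,200:400,::-1],(800,480),interpolation=cv2.INTER_CUBIC)[:, :400]
B=cv2.resize(b[180:300,330:430,::-1],(400,480),interpolation=cv2.INTER_CUBIC)
cv2.imwrite("pics/final.png",np.hstack([A,B]))
E
```

```text
(no output)
```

View pics/final.png

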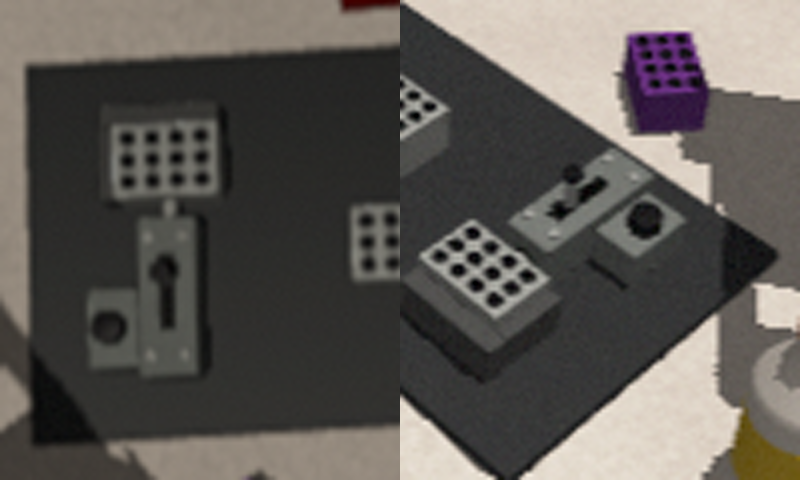

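The punch has fired and rests on the block. I measure whether the block is truly home.

```bash
python3 - <<'E'
from h import *
a=cams.snapshot("top");V=a.max(2);m=np.zeros(V.shape,np.uint8)
m[167:191,224:257]=(V[167:191,224:257]>72)*255
m=cv2.morphologyEx(m,cv2.MORPH_CLOSE,np.ones((5,5)))
for r in rects(m,.057,amin=60):print(r)
f=lambda x,y,z:np.round(ray("top",200+x/4-.375,140+y/4-.375,z)[:2]*1000,1)
print("corners",[f(*p,.057) for p in((110,123),(217,120),(221,193),(112,200))],"post",f(164,267,.092),"anvil",f(102,104,.046),f(218,103,.046),"housing",f(138,217,.057),f(196,216,.057))
E
```

```text
(array([241., 180.]), array([616.8, 200.2]), array([62. , 81.2]), 1.0)
corners [array([647.1, 241. ]), array([648.1, 160.1]), array([591.9, 156.7]), array([587.8, 238.4])] post [531.2 192.7] anvil [664.7 249.7] [664.1 161. ] housing [574.6 218.7] [574.6 175.3]
```

The block centre is about (619, 199) mm against the nest at (619, 198), and the striker is stopped about 5 mm back. That means the block is on the anvil and the back stop.

```bash
python3 -c "
from station import order
print(order.sign_off())"
```

```text
the job is handed in; nothing more can be done
None
```

The job is handed in: the middle block was the rough one, dragging about 5 N against about 2 N for the other two, and it now sits home in the nest with the punch fired against it and the two smooth blocks left out on the plate.

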